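# Slide the top coaster off the stack and serve the cup on it

### The job

Serve the espresso cup on a coaster: without lifting it, slide the top marble coaster sideways off its stack onto the landing of the wooden caddy until it lies flat against the end stop, pressing on it only lightly and leaving the other coasters in their pocket. Then stand the cup upright in the middle of that coaster, putting it down gently. Leave everything else on the counter where it is.

Things in the scene. Friction and masses are not known exactly. Their poses are not given: they have to be found in the camera images.
- caddy: pale wooden coaster caddy fixed to the counter, 241 mm long (x), 119 mm wide (y); origin on the counter between its halves. x < -5 mm: pocket with the stack, floor at 6 mm, back and side walls to 39 mm (1 mm above the top coaster's face, so its edges cannot be reached), inside 105 x 103 mm. x > -5 mm: the landing. The top coaster slides along +x, its centre from about -57 to +61 mm
- mouth (a point): middle of the pocket's open mouth, at the edge of the landing's deck (x = -5 mm, 27 mm above the counter). The deck is 3 mm below the top coaster's underside, so it holds back the coasters below. Once the sliding coaster's middle passes the mouth it tips slightly and comes down 3 mm over the next 50 mm or so
- catches (a point): midpoint between two sprung steel ball catches in brass housings on the side rails, 8 mm past the mouth (x = +3 mm), that keep the stack from sliding out. The balls stand 98 mm apart; the coaster's front corners must be dragged past them (about 3 N of extra drag at that moment, under 1 N afterwards); they only ever touch the top coaster
- landing (a point): point on the landing's deck, 27 mm above the counter, under the centre of a coaster that lies home against the end stop (x = +61 mm in the caddy's frame). The deck lies between low side rails 103 mm apart, 33 mm above the counter
- end_stop (a point): middle of the end stop's inner face, at its top edge (x = +111 mm, 33 mm above the counter, so 2 mm lower than the face of a coaster that lies on the landing)
- coaster_top: top coaster of four: white marble, grey felt beneath, 100 x 100 x 8 mm, about 0.2 kg, loose. Origin: centre of its underside (face at 38 mm). Felt slides easily (friction 0.15); a fingertip pressed on with 10 to 13 N drags it, slipping forward a little. All is rigid: a millimetre too deep presses hard; any finger force over 16 N chips it. Once half out, its rear edge can be pushed
- coaster_0: loose marble coaster like the top one, number 1 from the bottom of the stack (100 x 100 x 8 mm); it stays in the pocket; origin: centre of its underside
- coaster_1: loose marble coaster like the top one, number 2 from the bottom of the stack (100 x 100 x 8 mm); it stays in the pocket; origin: centre of its underside
- coaster_2: loose marble coaster like the top one, number 3 from the bottom of the stack (100 x 100 x 8 mm); it stays in the pocket; origin: centre of its underside, right below the top one
- espresso_cup: small cream espresso cup with red and yellow stripes, upright, 49 mm high, rim 60 mm across, foot 42 mm across, about 0.1 kg. Origin on the underside, 12 mm from the bowl's axis; the handle points along -y, out to 54 mm from that axis; z up. Grip the bowl across x, at 30 to 45 mm height. It stands in one of two places left of the caddy, the bell in the other
- cup_foot (a point): centre of the cup's foot, on the bowl's axis, at its underside
- bell: chrome counter bell with black base, 67 mm across, 49 mm high; origin: centre of the underside; leave alone
- sugar: cream sugar jar with grey screw top, 68 mm across, 134 mm high; origin: centre of the underside; leave alone
- milk_jug: small steel milk pitcher, 98 mm high, 68 x 90 mm; origin at the underside; leave alone
- tamper_0: coffee tamper with brown wooden grip, 58 mm across, 97 mm high, on the black mat; origin: centre of the underside; leave alone
Things that resemble listed ones, but are neither listed nor needed, are in the scene too. Leave any yellow look-alike of the coaster_top alone.

How it is judged:
On the way, in this order (a step that is already met when the one before it is completed fails the run):
1. the top coaster lies flat on the landing against the end stop (x of coaster_top in the frame of caddy above 0.059 m and z of coaster_top in the frame of caddy below 0.0295 m and angle between coaster_top's own z axis and vertical below 0.03 rad), for 0.2 s.
2. the cup stands in the middle of that coaster (horizontal distance between cup_foot and coaster_top below 0.025 m and z of cup_foot in the frame of caddy between 0.032 and 0.039 m and angle between espresso_cup's own z axis and vertical below 0.08 rad), for 0.2 s.
At the end, for the whole second after the job is handed in: the top coaster lies flat on the landing within 2 mm of the end stop; the cup stands upright on it, its foot within 25 mm of the coaster's centre; both at rest; the other three coasters are within 10 mm and the other loose things within 20 mm of where they started (all of step 1 and all of step 2 and linear speed of each of coaster_top, espresso_cup below 0.02 m/s and distance of each of coaster_0, coaster_1, coaster_2 from where it was at the start of the episode below 0.01 m and distance of each of bell, sugar, milk_jug, tamper_0 from where it was at the start of the episode below 0.02 m); the robot touches nothing.
It fails at once if a finger presses on the top coaster with more than 16 N (contact force between the fingers and coaster_top above 16 N).
It fails at once if the top coaster is lifted more than 12 mm instead of slid (z of coaster_top in the frame of caddy above 0.042 m).
It fails at once if one of the lower coasters is moved more than 10 mm (distance of any of coaster_0, coaster_1, coaster_2 from where it was at the start of the episode above 0.01 m).
It fails at once if the cup is tipped over, or dropped or slammed on the coaster (more than 30 N) (angle between espresso_cup's own z axis and vertical above 0.6 rad or contact force between espresso_cup and coaster_top above 30 N).
It fails at once if another loose thing on the counter is moved more than 20 mm (distance of any of bell, sugar, milk_jug, tamper_0 from where it was at the start of the episode above 0.02 m).
It also fails if it takes over 72 s, if anything falls off the work surface, if the arm or the gripper's body presses on something with over 40 N, if the wrist force passes 120 N, or if a joint passes its speed limit or range.

### The arm

A 7-joint arm with a two-finger parallel gripper is mounted at the origin on the work surface; the furniture and walls round the work are solid. World frame = base frame: x ahead of the robot, y to its left, z up, the work surface at z = 0. Lengths are in m, angles in rad, forces in N, time in s.
With the tool pointing down it reaches from about 0.4 to 0.9 m from the base axis. Payload 5.6 kg.
Tool frame: the origin (TCP) lies midway between the tips of the shut fingers; the grasp point (between the pads) lies 19 mm behind it; y points along the fingers, z is the direction in which the jaws open and shut, and the axes are right-handed (so a half turn about y gives the same grasp; the last joint's range is limited). The gripper opens to 92 mm and grips with 3 to 60 N. Pads are 20 mm wide; open, the fingers measure 128 mm over their backs; the gripper's body (75 mm by 189 mm) begins 69 mm behind the grasp point.
Start: joints at [1.072, 0.468, -0.012, 1.603, 0.006, 1.071, -0.056], TCP at [0.286, -0.584, 0.215] pointing down, gripper open.
Joint ranges: [-2.53, 2.53], [-0.31, 2.02], [-1.57, 1.55], [0.28, 2.44], [-1.29, 4.43], [0.15, 1.84], [-2.92, 2.92]. Speed limits (rad/s): [2.57, 2.57, 3.14, 3.14, 3.14, 3.14, 3.14].

### API

Orientations are given as a 3x3 rotation matrix whose columns are the frame's x, y, z axes.
In Python, from station import env, effector, solver, viewer, workorder, search_frame, tip_of gives the robot as it stands. Calls block until the motion is done:
- env.reach(position, orientation): joint-space move of the TCP to a pose.
- env.movel(position, frame=None, rate=0.15): straight line of the TCP; frame=None keeps the orientation; rate is the mean speed in m/s.
- env.goto_joints(angles): joint-space move.
- effector.release() and effector.grasp(squeeze=None): open the fingers fully, or close them until they stop; squeeze is the grip in N (None keeps the last).
- env.pause(seconds).
- solver.inverse_kinematics(position, orientation): joint angles nearest the present ones, or None.
- env.sense(): the state.
- viewer.read_camera(name): name is "scene" or "top"; returns (picture, depth): 420x560x3 uint8, red, green, blue; 420x560 float32, m along the optical axis (not along the pixel's ray), 0 where there is no reading.
- viewer.camera_info(name): a dict with "intrinsics" (3x3 intrinsics, pixels), "dist_coeffs" ([k1, k2, p1, p2, k3] as OpenCV has them; the pictures are not rectified), "eye" and "rotation" of the camera in the world. Camera axes: x right, y up, looking along -z (the intrinsics and any distortion apply to the point x, -y, -z); pixel columns grow to the right and rows downward; lengths in m; the calibration is good to about 2 mm. A picture is of the moment at which its call begins. camera_info takes no time and is no camera call.
A pose or a line that the arm cannot do raises env.PlanningError and nothing moves.
- workorder.finish_job(): hands the job in, once; it reports no verdict.
Trained networks look in the newest picture that a camera, given by its name, has taken for a name from the list of things; names that differ only in an ending like _2 or _b are one class to them, and where a whole thing is asked for, a point or a joint stands for the part that bears it (a point fixed in the world has none). Each returns a list of dicts, best first, with "score" (0 to 1); they miss things now and then, are a little off and sometimes report something else, mostly with a low value. They report only what shows in the picture. A call takes as long as a camera call. They do not tell look-alikes from the thing itself.
- search_frame(camera, name): "at" ([x, y, z] in m, in world coordinates, good to about 4 mm: the middle of the surface that is visible of it).
- tip_of(camera, name): "at" ([x, y, z] in m, in world coordinates, good to about 4 mm: a listed point, or the origin of a listed thing).
The state is a dict: "t": time; "joint_positions": joint angles; "joint_velocities": joint speeds; "tau": joint torques, N m; "ee_pos": TCP position; "tcp_rot": TCP orientation; "wrist_force": force on the tool from outside, world axes, zero at the start; "moment": the same for the moment, N m; "gripper_width": finger opening in m.
Only numpy, scipy, OpenCV 4.12 (cv2) and the standard library are available. Lean on these libraries where they do the work, as an engineer would, in place of code of your own. Each camera call takes 0.05 s, during which the arm holds its last target.

## Working session

There is one attempt and no reset: what is moved stays moved. The work goes in short steps, each a Python script; the robot and the scene stay as the last script left them, time stands still between calls to the robot, and variables do not carry over. Pictures are saved under pics/ and viewed, and the job is handed in when it is done.

```bash
ls; mkdir -p pics
cat > a.py <<'E'
from station import env, effector, solver, viewer, workorder, search_frame, tip_of
import numpy as np, cv2
np.set_printoptions(precision=4,suppress=True)
def snap(cam,name):
    p,d=viewer.read_camera(cam); cv2.imwrite('pics/'+name+'.png',p[:,:,::-1]); return p,d
def unproj(cam,uv,depth):
    i=viewer.camera_info(cam);K=np.array(i['intrinsics']);
    n=cv2.undistortPoints(np.array(uv,float).reshape(-1,1,2),K,np.array(i['dist_coeffs'])).reshape(-1,2)
    z=np.asarray(depth).reshape(-1,1)
    P=np.hstack([n[:,:1]*z,-n[:,1:]*z,-z])
    return P@np.array(i['rotation']).T+np.array(i['eye'])
def rayz(cam,uv,h):
    a=unproj(cam,uv,np.ones(len(uv)));e=np.array(viewer.camera_info(cam)['eye'])
    d=a-e; return e+d*((h-e[2])/d[:,2])[:,None]
def proj(cam,P):
    i=viewer.camera_info(cam);c=(np.atleast_2d(P)-np.array(i['eye']))@np.array(i['rotation'])
    c=c*[1,-1,-1]
    return cv2.projectPoints(c,np.zeros(3),np.zeros(3),np.array(i['intrinsics']),np.array(i['dist_coeffs']))[0].reshape(-1,2)
E
python3 - <<'E'
from a import *
for c in ('scene','top'):
    snap(c,c+'0')
    i=viewer.camera_info(c);print(c,i)
    for n in ('caddy','mouth','catches','landing','end_stop','coaster_top','espresso_cup','cup_foot','bell'):
        print(n,[(np.round(r['at'],4),round(r['score'],2)) for r in tip_of(c,n)][:3])
print(env.sense())
E
```

```text
pics
scene {'intrinsics': array([[545.1405,   0.    , 281.6606],
       [  0.    , 545.1405, 209.268 ],
       [  0.    ,   0.    ,   1.    ]]), 'dist_coeffs': array([-0.0884,  0.    ,  0.    ,  0.    ,  0.    ]), 'eye': array([0.0426, 0.726 , 1.1719]), 'rotation': array([[-0.871 ,  0.38  , -0.3115],
       [-0.4913, -0.6835,  0.5398],
       [-0.0078,  0.6232,  0.782 ]])}
caddy [(array([ 0.4714, -0.0037, -0.002 ]), 0.74), (array([0.4403, 0.2334, 0.0005]), 0.59)]
mouth [(array([ 0.4819, -0.006 ,  0.0266]), 0.7)]
catches [(array([ 0.4672, -0.0023,  0.0336]), 0.94)]
landing [(array([0.4099, 0.0024, 0.0297]), 0.77)]
end_stop [(array([0.3619, 0.0046, 0.0312]), 0.96), (array([ 0.4131, -0.3269,  0.0025]), 0.64)]
coaster_top [(array([ 0.5289, -0.0123,  0.0287]), 0.85), (array([0.2831, 0.2198, 0.0025]), 0.73)]
espresso_cup [(array([0.4429, 0.2364, 0.0004]), 0.66)]
cup_foot [(array([0.4462, 0.2203, 0.003 ]), 0.58)]
bell [(array([0.5661, 0.2346, 0.0005]), 0.98)]
top {'intrinsics': array([[382.2968,   0.    , 281.4862],
       [  0.    , 382.2968, 202.2635],
       [  0.    ,   0.    ,   1.    
[... 765 characters left out ...]
09, 0.0015]), 0.96), (array([ 0.4419,  0.2338, -0.0025]), 0.34)]
bell [(array([0.5668, 0.2362, 0.0004]), 0.61)]
{'t': 1.0, 'joint_positions': array([ 1.072 ,  0.4675, -0.0116,  1.6027,  0.006 ,  1.0714, -0.0563]), 'joint_velocities': array([-0.0012, -0.0002,  0.0009,  0.0004, -0.0002, -0.0009, -0.0002]), 'tau': array([  0.0005, -52.0436,  -0.0125, -24.4065,  -0.0568,   0.0114,
         0.    ]), 'ee_pos': array([ 0.2861, -0.5837,  0.2146]), 'tcp_rot': array([[-0.8979,  0.    ,  0.4401],
       [-0.4401, -0.0001, -0.8979],
       [ 0.    , -1.    ,  0.0001]]), 'wrist_force': array([-0.4453, -0.1474,  0.2634]), 'moment': array([-0.0174, -0.0165,  0.0128]), 'gripper_width': 0.09194202662852845}
```

View pics/scene0.png

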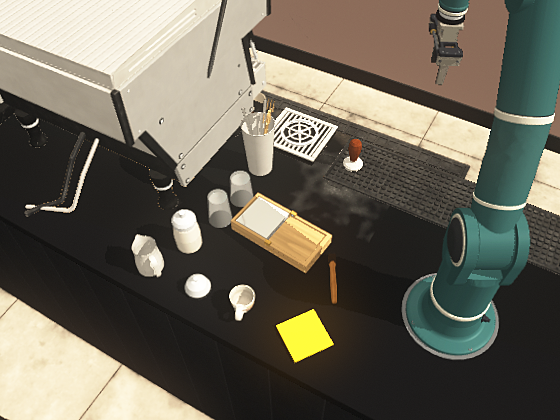

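View pics/top0.png

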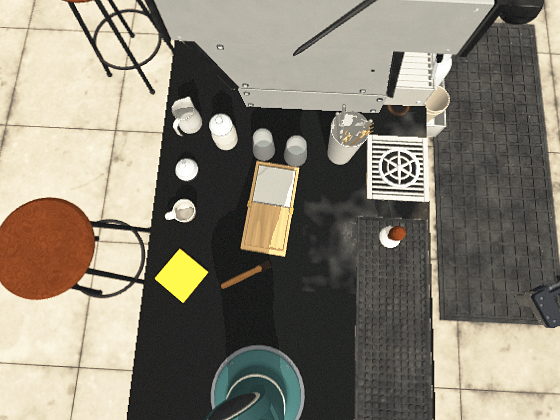

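Top view: the caddy is at (270,208) with the marble coaster at its upper end (275,185). The landing points toward the robot. The cup is at (183,211) with its handle to the left, and the yellow look-alike is at (182,276). Next I'll refine the caddy and cup poses.

Run:
```python
from a import *
p=cv2.imread('pics/top0.png');c=cv2.resize(p[150:265,230:310],None,fx=5,fy=5,interpolation=cv2.INTER_CUBIC);cv2.imwrite('pics/topz.png',c)
p=cv2.imread('pics/scene0.png');c=cv2.resize(p[185:330,220:345],None,fx=4,fy=4,interpolation=cv2.INTER_CUBIC);cv2.imwrite('pics/scenez.png',c)
# depth maps
for cam in('top','scene'):
    im,d=viewer.read_camera(cam)
    v,u=np.mgrid[0:420,0:560];P=unproj(cam,np.stack([u.ravel(),v.ravel()],1),d.ravel());ok=d.ravel()>0
    P=P[ok]; np.save(cam+'_P.npy',P)
    m=(abs(P[:,0]-.47)<.2)&(abs(P[:,1])<.12)
    Q=P[m]
    h,e=np.histogram(Q[:,2],bins=np.arange(-.01,.15,.002));print(cam,[(round(a,3),b) for a,b in zip(e,h) if b>5])
    t=Q[(Q[:,2]>.02)&(Q[:,2]<.05)]
    r=cv2.minAreaRect((t[:,:2]*1000).astype(np.float32));print('caddy rect',r)
    # glasses
    g=P[(P[:,0]>.58)&(P[:,0]<.75)&(abs(P[:,1])<.2)];print('glasses maxz',np.percentile(g[:,2],[50,90,99,100]), g[:,0][g[:,2]>.03].min())
    g=P[(P[:,0]>.35)&(P[:,0]<.7)&(abs(P[:,1])<.15)&(P[:,2]>.06)];print('over', g.min(0) if len(g) else None,g.max(0) if len(g) else None)
    # cup
    q=P[(abs(P[:,0]-.445)<.07)&(abs(P[:,1]-.225)<.07)&(P[:,2]>.043)&(P[:,2]<.056)]
    print('cup rim',len(q),q.min(0),q.max(0),cv2.minEnclosingCircle((q[:,:2]*1000).astype(np.float32)))
```

```text
top [(np.float64(-0.006), np.int64(125)), (np.float64(-0.004), np.int64(847)), (np.float64(-0.002), np.int64(2568)), (np.float64(0.0), np.int64(2596)), (np.float64(0.002), np.int64(1009)), (np.float64(0.004), np.int64(154)), (np.float64(0.006), np.int64(34)), (np.float64(0.008), np.int64(34)), (np.float64(0.01), np.int64(46)), (np.float64(0.012), np.int64(105)), (np.float64(0.014), np.int64(121)), (np.float64(0.016), np.int64(78)), (np.float64(0.018), np.int64(33)), (np.float64(0.02), np.int64(31)), (np.float64(0.022), np.int64(89)), (np.float64(0.024), np.int64(337)), (np.float64(0.026), np.int64(747)), (np.float64(0.028), np.int64(523)), (np.float64(0.03), np.int64(240)), (np.float64(0.032), np.int64(222)), (np.float64(0.034), np.int64(277)), (np.float64(0.036), np.int64(554)), (np.float64(0.038), np.int64(718)), (np.float64(0.04), np.int64(363)), (np.float64(0.042), np.int64(61)), (np.float64(0.044), np.int64(13)), (np.float64(0.046), np.int64(20)), (np.float64(0.048), np.int64(16)), (np.float64(0.05), np.int64(14)), (np.float64(0.052), np.int64(22)), (np.float64(0.054), np.int64(
[... 2954 characters left out ...]
73)), (np.float64(0.084), np.int64(94)), (np.float64(0.086), np.int64(67)), (np.float64(0.088), np.int64(34)), (np.float64(0.09), np.int64(56)), (np.float64(0.092), np.int64(86)), (np.float64(0.094), np.int64(62)), (np.float64(0.096), np.int64(45)), (np.float64(0.098), np.int64(12)), (np.float64(0.108), np.int64(6)), (np.float64(0.112), np.int64(8))]
caddy rect ((474.57232666015625, 2.5601043701171875), (381.19384765625, 190.57672119140625), 6.8129801750183105)
glasses maxz [0.3307 0.5293 0.5673 0.5759] 0.5800204737004016
over [ 0.5984 -0.15    0.0601] [0.7    0.15   0.5347]
cup rim 186 [0.4155 0.1921 0.043 ] [0.4763 0.2703 0.0521] ((442.5002136230469, 232.34095764160156), 40.69504165649414)
```

Run:
```python
from a import *
for c in ('scene','top'):
    for k in range(3):
        viewer.read_camera(c)
        for n in ('end_stop','mouth','landing','catches','cup_foot'):
            r=tip_of(c,n)
            print(c,n,[(np.round(x['at'],4),round(x['score'],2)) for x in r[:1]])
```

```text
scene end_stop [(array([0.3614, 0.0078, 0.0312]), 0.92)]
scene mouth [(array([ 0.4773, -0.0064,  0.0264]), 0.68)]
scene landing [(array([0.4111, 0.0011, 0.0306]), 0.73)]
scene catches [(array([ 0.4688, -0.0053,  0.0348]), 0.83)]
scene cup_foot [(array([0.4443, 0.2223, 0.002 ]), 0.87)]
scene end_stop [(array([0.3634, 0.0064, 0.0339]), 0.81)]
scene mouth []
scene landing [(array([ 0.4111, -0.0006,  0.0315]), 0.76)]
scene catches [(array([ 0.4685, -0.0047,  0.0353]), 0.66)]
scene cup_foot [(array([0.4431, 0.2234, 0.002 ]), 0.78)]
scene end_stop [(array([0.3633, 0.0101, 0.0307]), 0.76)]
scene mouth [(array([ 0.4794, -0.0015,  0.0271]), 0.77)]
scene landing [(array([0.4102, 0.0024, 0.0292]), 0.58)]
scene catches [(array([ 0.4664, -0.005 ,  0.0363]), 0.75)]
scene cup_foot [(array([0.4459, 0.2207, 0.0015]), 0.76)]
top end_stop [(array([0.3618, 0.0104, 0.0311]), 0.65)]
top mouth [(array([0.7038, 0.2426, 0.0025]), 0.64)]
top landing [(array([0.4104, 0.0008, 0.026 ]), 0.86)]
top catches [(array([ 0.4619, -0.0077,  0.0302]), 0.83)]
top cup_foot [(array([ 0.4482,  0.2234, -0.0023]), 0.79)]
top end_stop [(array([0.3632, 0.0129, 0.0326]), 0.64)]
top mouth [(array([ 0.4782, -0.0047,  0.0256]), 0.6)]
top landing [(array([0.4117, 0.0018, 0.0224]), 0.75)]
top catches [(array([ 0.4685, -0.0092,  0.0313]), 0.74)]
top cup_foot [(array([ 0.4458,  0.2203, -0.0028]), 0.64)]
top end_stop [(array([0.3628, 0.0115, 0.0339]), 0.58)]
top mouth [(array([ 0.4801, -0.0048,  0.0264]), 0.76)]
top landing [(array([0.4139, 0.0008, 0.0262]), 0.7)]
top catches [(array([ 0.4659, -0.0088,  0.0313]), 0.76)]
top cup_foot [(array([ 0.4449,  0.2231, -0.0036]), 0.85)]
```

View pics/topz.png

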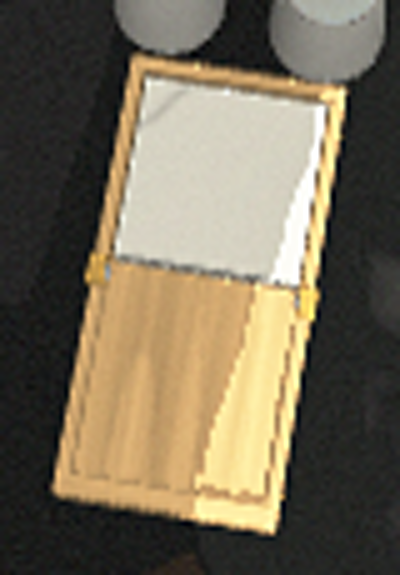

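View pics/scenez.png

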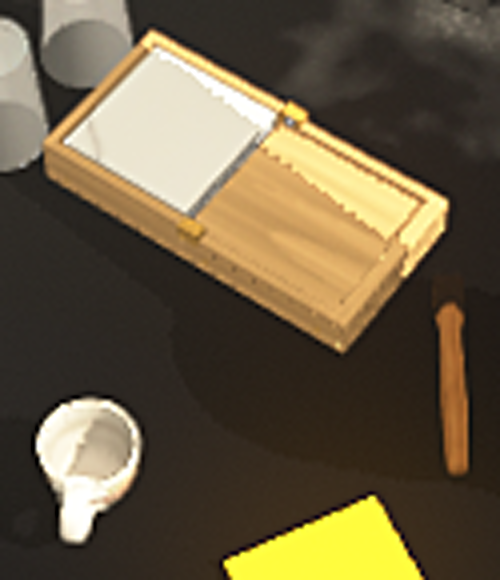

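The zoomed crops give clear caddy outer corners and coaster corners, so I'll fit the pose from those.

Run:
```python
from a import *
from scipy.optimize import least_squares
pts={'top':[((133,55),(-.1205,None),.039),],}
def px(z,f,o): return (np.array(z,float)+.5)/f-.5+np.array(o)
T=[px(z,5,(230,150)) for z in [(133,55),(347,88),(275,535),(52,493)]]
S=[px(z,4,(220,185)) for z in [(45,147),(152,30),(448,202),(342,322)]]
# caddy +x -> world -x ; image-left in top = world +y = caddy -y
loc=np.array([[-.1205,-.0595,.039],[-.1205,.0595,.039],[.1205,.0595,.033],[.1205,-.0595,.033]])
Tc=[px(z,5,(230,150)) for z in [(143,78),(326,103),(272,285),(115,257)]]
Sc=[px(z,4,(220,185)) for z in [(65,150),(160,50),(277,117),(193,215)]]
def place(p,L):
    c,s=np.cos(p[2]),np.sin(p[2]);R=np.array([[c,-s,0],[s,c,0],[0,0,1]]);return L@R.T+[p[0],p[1],0]
for nm,D in (('top',[('top',T)]),('scene',[('scene',S)]),('both',[('top',T),('scene',S)])):
    f=lambda p:np.concatenate([(proj(c,place(p,loc))-np.array(m)).ravel() for c,m in D])
    r=least_squares(f,[.47,0,np.pi-.12]);print(nm,r.x,np.degrees(r.x[2]),np.round(r.fun,1))
lc=np.array([[-.05,-.05,.038],[-.05,.05,.038],[.05,.05,.038],[.05,-.05,.038]])
for D in ([('top',Tc)],[('scene',Sc)],[('top',Tc),('scene',Sc)]):
    g=lambda p:np.concatenate([(proj(c,place(p,lc))-np.array(m)).ravel() for c,m in D])
    q=least_squares(g,[.53,-.01,np.pi-.12]);print('coaster',q.x,np.round(q.fun,1), place([*r.x],np.array([[-.057,0,0]])))
# points from networks, avg: 
A=np.array([[.3625,.0085],[.4113,.001],[.467,-.006],[.4797,-.0045],[.5305,-.011]]);X=np.array([.111,.061,.003,-.005,-.057])
h=lambda p:(place(p,np.c_[X,0*X,0*X])[:,:2]-A).ravel()
print('net',least_squares(h,[.47,0,np.pi-.12]).x)
# ground plane of depth bias
for c in('top','scene'):
    P=np.load(c+'_P.npy')
    for (x,y,z) in((.53,-.011,.038),(.411,.001,.027)):
        m=np.hypot(P[:,0]-x,P[:,1]-y)<.035;print(c,z,np.median(P[m,2]))
    m=(abs(P[:,0]-.45)<.15)&(abs(P[:,1]-.13)<.02);print('gnd',np.median(P[m,2]))
    q=P[(abs(P[:,0]-.445)<.035)&(abs(P[:,1]-.2215)<.04)&(P[:,2]>.045)&(P[:,2]<.053)]
    h=q[q[:,1]<.245]; print('rim x',np.percentile(h[:,0],[1,99]).mean(),h[:,0].min(),h[:,0].max(),h[:,1].min())
```

```text
top [ 0.4703 -0.0031  3.0299] 173.60074923707108 [-0.1  0.1  0.3  0.3  0.2 -0.6 -0.3  0.2]
scene [ 0.4682 -0.0042  3.032 ] 173.72041615793813 [-1.  -1.2 -0.2 -0.2  0.3 -0.4  0.9  1.5]
both [ 0.4692 -0.0036  3.0308] 173.65170542031643 [ 0.   0.5  0.4  0.7  0.5 -0.2 -0.1  0.7 -1.4 -1.2 -0.6 -0.2 -0.1 -0.4
  0.4  1.5]
coaster [ 0.5293 -0.0058  3.0062] [-0.3 -0.5 -0.7  1.2  3.3  0.3 -2.3 -1. ] [[ 0.5259 -0.0099  0.    ]]
coaster [ 0.5234 -0.0087  3.0524] [ 0.5 -0.6 -0.8  0.1  0.6 -0.3 -0.4  0.7] [[ 0.5259 -0.0099  0.    ]]
coaster [ 0.5262 -0.0074  3.0283] [-0.3  1.  -0.5  1.8  4.3  1.1 -1.4  0.6 -0.8 -1.2 -1.3 -0.  -0.5  0.1
 -2.3  0.7] [[ 0.5259 -0.0099  0.    ]]
net [ 0.4727 -0.005   3.0284]
top 0.038 0.03856113508090381
top 0.027 0.027140708080416243
gnd 0.00010110857602896317
rim x 0.44716015651235214 0.4181938515216522 0.4774335314441024 0.19422305677792145
scene 0.038 0.03772853606225579
scene 0.027 0.026719112801156797
gnd -0.0007634426020384222
rim x 0.4449345884610001 0.4155097402949649 0.47404787610908056 0.1921084006548206
```

```bash
cat >> a.py <<'E'
C0=np.array([.470,-.004,0]);YAW=3.030
U=np.array([np.cos(YAW),np.sin(YAW),0]);V=np.array([-U[1],U[0],0])
def W(x,y,z): return C0+U*x+V*y+np.array([0,0,z])
def rot(zax):
    y=np.array([0,0,-1.]);z=np.array(zax,float);return np.stack([np.cross(y,z),y,z],1)
RC=rot(-V)
E
python3 - <<'E'
from a import *
for c in('top','scene'):
    P=np.load(c+'_P.npy')
    for lo,hi in((.1,.15),(.15,.2),(.2,.3),(.3,.4),(.4,.6)):
        m=(P[:,2]>lo)&(P[:,2]<hi)&(abs(P[:,1])<.2)&(P[:,0]>.45);q=P[m]
        print(c,lo,q[:,0].min() if len(q) else None)
s=env.sense();print(s['t'])
for z in (-V,V):
  for p in (W(-.087,0,.15),W(-.087,0,.038),W(.02,0,.03)):
    j=solver.inverse_kinematics(p,rot(z));print(j)
E
```

```text
top 0.1 0.6002927594348264
top 0.15 0.598704285397287
top 0.2 0.5979084519896904
top 0.3 0.7006777028549925
top 0.4 0.6720771232418077
scene 0.1 0.5970857681148393
scene 0.15 0.5962504520294895
scene 0.2 0.596288153284842
scene 0.3 0.6987395409880329
scene 0.4 0.6688919599331462
2.9
[ 0.5094  0.4972 -0.6991  1.8562  0.3929  0.9301  1.0893]
[ 0.4517  0.6635 -0.6333  1.9164  0.5664  0.7467  0.9498]
[ 0.4217  0.5292 -0.5845  2.1702  0.5302  0.5833  0.907 ]
[ 0.162   0.4061 -0.2458  1.8785  0.1259  0.8719 -1.8281]
[ 0.0747  0.564  -0.1395  1.9415  0.1241  0.6442 -1.8253]
[ 0.1156  0.46   -0.2186  2.1889  0.1983  0.5106 -1.9368]
```

Run:
```python
from a import *
for c in('top','scene'):
    P=np.load(c+'_P.npy');m=(P[:,2]>.1)&(P[:,2]<.35)&(abs(P[:,1])<.25)&(P[:,0]>.45)&(P[:,0]<.68);q=P[m]
    for b in np.arange(-.25,.25,.025):
        r=q[(q[:,1]>=b)&(q[:,1]<b+.025)]
        if len(r): print(c,round(b,3),len(r),r[:,0].min(),r[:,2].max())
```

```text
top -0.25 83 0.6146289195777388 0.23721419819411127
top -0.225 307 0.6006047956867395 0.23096088494082168
top -0.2 128 0.5979084519896904 0.23580458815701977
top -0.175 361 0.60060760924292 0.23993826951045638
top -0.15 71 0.6207762453104753 0.23566947341538702
top -0.0 1 0.6503537722324617 0.10024848348084348
top 0.025 1 0.6491546367990263 0.10079418052295763
top 0.1 108 0.6411591897856714 0.12018607418585592
top 0.125 174 0.6377144641268754 0.13747971569851025
top 0.15 66 0.6409180614118642 0.12141630375336854
scene -0.25 146 0.6126047782545451 0.23776760131187946
scene -0.225 281 0.5984113542085507 0.23472082711506026
scene -0.2 125 0.5962504520294895 0.23175001550609609
scene -0.175 445 0.5980811873562043 0.24084193430097778
scene -0.15 213 0.6148332167857816 0.2332441309273009
scene 0.025 3 0.6206836026259488 0.10118267327393315
scene 0.1 52 0.6427012505692132 0.11976126695124534
scene 0.125 182 0.6354751051060137 0.13752478331148965
scene 0.15 111 0.6391185097594647 0.12180458912679049
```

Run:
```python
from a import *
effector.grasp(5)
env.reach(np.array([.42,-.08,.22]),RC)
print(env.sense()['t'],env.sense()['joint_positions'])
env.reach(W(-.087,0,.09),RC)
s=env.sense();print(s['t'],s['ee_pos']-W(-.087,0,.09),s['wrist_force'],s['gripper_width'])
env.pause(.3);s=env.sense();print(s['ee_pos']-W(-.087,0,.09),s['wrist_force'])
snap('scene','s1');snap('top','t1')
```

```text
6.125 [ 0.8174  0.1521 -0.7532  2.0721  0.1267  0.9617  1.4545]
6.9417 [-0.0003 -0.0007  0.0002] [ 0.5386 -0.5126  0.6169] 0.0005285351001079407
[ 0.0002 -0.0011  0.0012] [-0.1648  0.7186  0.5069]
```

Run:
```python
import cv2,numpy as np
a=cv2.imread('pics/s1.png')[150:330,180:360];b=cv2.imread('pics/t1.png')[100:280,180:360]
cv2.imwrite('pics/z1.png',cv2.resize(np.hstack([a,b]),None,fx=2.2,fy=2.2))
```

```text
(no output)
```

View pics/z1.png

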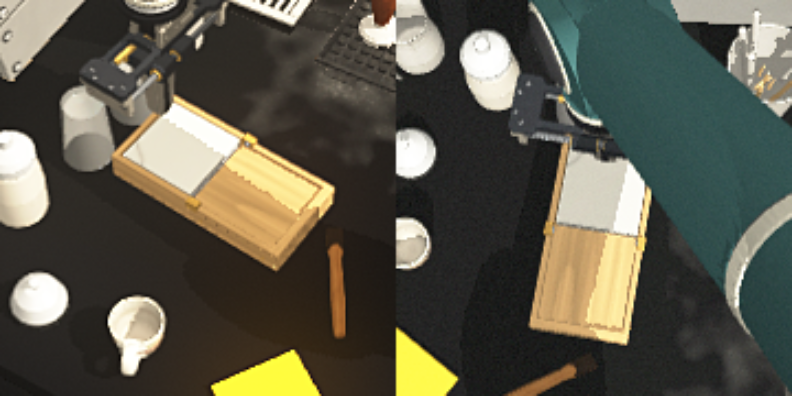

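Run:
```python
from a import *
env.movel(W(-.087,0,.044),rate=.06); env.pause(.4)
F=[env.sense()['wrist_force']]
for _ in range(3): env.pause(.05);F.append(env.sense()['wrist_force'])
b=np.mean(F,0);print('base',b,np.std(F,0),env.sense()['t'],env.sense()['ee_pos'])
np.save('base.npy',b)
z=.044
while z>.0345:
    z-=.0005 if z>.0415 else .0003
    env.movel(W(-.087,0,z),rate=.02);env.pause(.08)
    s=env.sense();f=s['wrist_force']-b
    if z<.0418:print(round(z,4),s['ee_pos'][2],f)
    if f[2]>3: break
print(env.sense()['t']);open('z.txt','w').write(str(z))
```

```text
base [-0.0525  0.1028  0.1413] [0.4874 0.399  0.3473] 8.8083 [ 0.5565 -0.0137  0.044 ]
0.0415 0.041488762376054394 [ 0.0505  0.532  -0.0839]
0.0412 0.0411855390628247 [ 0.0858 -0.2022 -0.4047]
0.0409 0.040893987229215015 [ 1.4093 -0.5064  0.2743]
0.0406 0.04061894362774788 [ 0.2254 -0.5558 -0.8621]
0.0403 0.040292910545718034 [ 0.2209 -0.7081  0.3382]
0.04 0.040003046165827935 [ 0.5426 -0.1242 -0.1821]
0.0397 0.03970056795648412 [-0.2329  0.6895 -0.3773]
0.0394 0.039400789024287286 [ 0.3589 -0.1858 -0.5619]
0.0391 0.03910691041104077 [ 0.2211 -0.3888 -0.5408]
0.0388 0.03879323374411866 [-0.3201 -0.1827 -0.2395]
0.0385 0.03847011034850736 [-0.2332 -0.0203  0.1114]
0.0382 0.03845990605199362 [-1.1274 -0.9659  4.1379]
14.1417
```

```bash
cat >> a.py <<'E'
def force(n=3,dt=.03):
    b=np.load('base.npy');F=[]
    for _ in range(n): env.pause(dt);F.append(env.sense()['wrist_force'])
    f=np.mean(F,0)-b
    return np.array([f@U,f@V,f[2]])
E
python3 - <<'E'
from a import *
z=.0382
for _ in range(6):
    f=force(4);print(round(z,5),f)
    if f[2]>10: break
    z-=min(.0003,(11-f[2])/16000)
    env.movel(W(-.087,0,z),rate=.02)
x=-.087
for i in range(3):
    x+=.003
    env.movel(W(x,0,z),rate=.02)
    s=env.sense();f=force(3);print(round(x,4),round(z,5),(s['ee_pos']-C0)@U,f)
    if f[2]>13.5 or f[2]<8: break
print(env.sense()['t']);open('z.txt','w').write(f'{x} {z}')
E
```

```text
0.0382 [1.2255 0.2532 4.4213]
0.0379 [0.9454 0.1864 6.9013]
0.03764 [1.3492 0.2134 8.2723]
0.03747 [1.5471 0.6143 9.0654]
0.03735 [ 1.6411  0.7019 10.5989]
-0.084 0.03735 -0.08540627379256421 [-0.3612  0.0106  8.1236]
-0.081 0.03735 -0.08250377547063607 [-0.562   0.1136  8.8466]
-0.078 0.03735 -0.07954961869706155 [-0.4369 -0.0451  7.3835]
17.0083
```

```bash
cat >> a.py <<'E'
def zoom(n):
    a=snap('scene',n+'s')[0][170:300,200:360,::-1];b=snap('top',n+'t')[0][140:270,200:360,::-1]
    cv2.imwrite('pics/'+n+'.png',cv2.resize(np.hstack([a,b]),None,fx=2.5,fy=2.5,interpolation=cv2.INTER_CUBIC))
E
python3 - <<'E'
from a import *
zoom('d1')
E
```

```text
(no output)
```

View pics/d1.png

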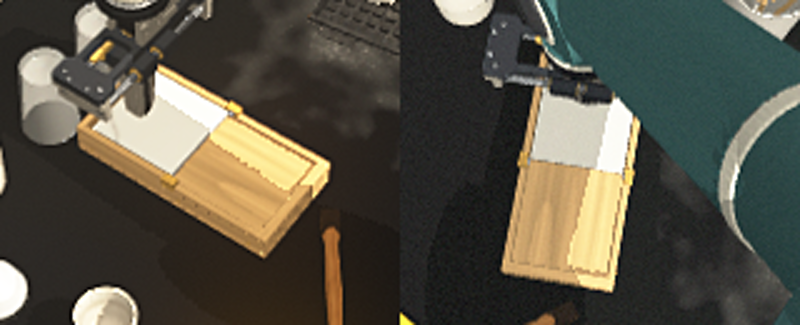

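The coaster's front edge has come up to the brass catches at (525,160) in the right half, so it is dragging. I'll continue with the force regulated.

Run:
```python
from a import *
x,z=map(float,open('z.txt').read().split())
for _ in range(4):
    f=force(3)
    if f[2]>11: break
    z-=min(.0003,(11.7-f[2])/12000); env.movel(W(x,0,z),rate=.02)
print(z,f)
while x<-.048:
    x+=.004
    env.movel(W(x,0,z),rate=.02)
    f=force(2,.02);s=env.sense();print(round(x,4),round(z,5),((s['ee_pos']-C0)@U).round(4),s['ee_pos'][2].round(5),f)
    if f[2]>14 or f[2]<5: break
    t=11.5 if x<-.066 else 10.5
    z-=np.clip((t-f[2])/14000,-.0003,.0002)
print(env.sense()['t']);open('z.txt','w').write(f'{x} {z}')
zoom('d2')
```

```text
0.03696415584152893 [ 0.4003 -0.3245 11.1948]
-0.074 0.03696 -0.0765 0.03843 [-1.7166  0.0913  9.3571]
-0.07 0.03681 -0.0726 0.03844 [-1.1749 -0.5996  9.4822]
-0.066 0.03667 -0.0687 0.03844 [-1.1636  0.4109 11.4691]
-0.062 0.03674 -0.0645 0.0384 [-0.4576 -0.3821 11.4633]
-0.058 0.0368 -0.0604 0.03841 [-1.2105 -0.4277 10.8403]
-0.054 0.03683 -0.0564 0.03841 [-1.5562 -0.1788 10.5331]
-0.05 0.03683 -0.0524 0.0384 [-1.504  -0.1168 10.4174]
-0.046 0.03683 -0.0484 0.03841 [-0.6575 -0.2705 10.875 ]
20.975
```

View pics/d2.png

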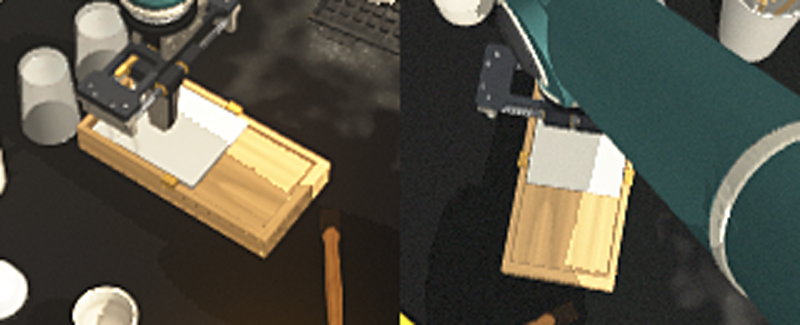

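The front edge is now clearly past the catches; in the right half it sits at about y=190. I'll keep dragging.

Run:
```python
from a import *
x,z=map(float,open('z.txt').read().split())
while x<-.013:
    x+=.004
    env.movel(W(x,0,z),rate=.02)
    f=force(2,.02);s=env.sense();print(round(x,4),round(z,5),((s['ee_pos']-C0)@U).round(4),s['ee_pos'][2].round(5),f)
    if f[2]>14 or f[2]<5: break
    z-=np.clip((10.-f[2])/14000,-.0003,.0002)
print(env.sense()['t']);open('z.txt','w').write(f'{x} {z}')
zoom('d3')
```

```text
-0.042 0.03685 -0.0444 0.0384 [-0.8366  0.3238 11.2202]
-0.038 0.03694 -0.0403 0.0384 [-1.3558  0.2331 10.7478]
-0.034 0.03699 -0.0362 0.03839 [-0.6859 -0.0479 10.5693]
-0.03 0.03703 -0.0322 0.03841 [-0.679  -0.1473 11.1743]
-0.026 0.03712 -0.0281 0.03841 [-1.2239 -0.0693 10.4434]
-0.022 0.03715 -0.0241 0.03841 [-0.3319  0.7395 10.3545]
-0.018 0.03717 -0.02 0.03838 [-0.6533  0.9061 10.6687]
-0.014 0.03722 -0.016 0.03838 [-0.7006  0.2425  9.7388]
-0.01 0.0372 -0.012 0.03837 [-0.2295 -0.2212  9.5005]
24.525
```

View pics/d3.png

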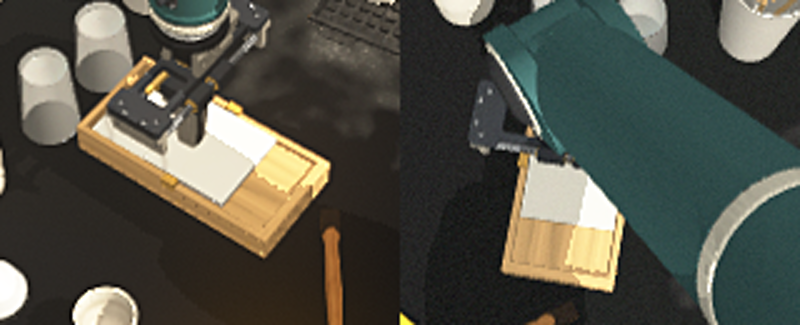

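Run:
```python
from a import *
env.movel(W(-.012,0,.055),rate=.1)
env.movel(W(-.080,0,.055),rate=.12)
zoom('d4')
p=cv2.imread('pics/d4s.png')[180:290,225:340];cv2.imwrite('pics/d4z.png',cv2.resize(p,None,fx=5,fy=5,interpolation=cv2.INTER_CUBIC))
print(env.sense()['t'])
for k in np.arange(-.06,.08,.02): print(k,proj('scene',W(k,0,.035)),proj('scene',W(k,-.05,.035)))
```

```text
25.7667
-0.06 [[261.4303 216.8108]] [[249.7954 229.221 ]]
-0.039999999999999994 [[267.5017 220.3068]] [[255.9114 232.8446]]
-0.01999999999999999 [[273.637 223.839]] [[262.0933 236.506 ]]
1.3877787807814457e-17 [[279.8365 227.4077]] [[268.3418 240.2057]]
0.020000000000000018 [[286.1008 231.013 ]] [[274.6571 243.9437]]
0.04000000000000002 [[292.4302 234.6552]] [[281.0399 247.7204]]
0.060000000000000026 [[298.8252 238.3344]] [[287.4906 251.5359]]
0.08000000000000002 [[305.2861 242.051 ]] [[294.0095 255.3905]]
```

View pics/d4z.png

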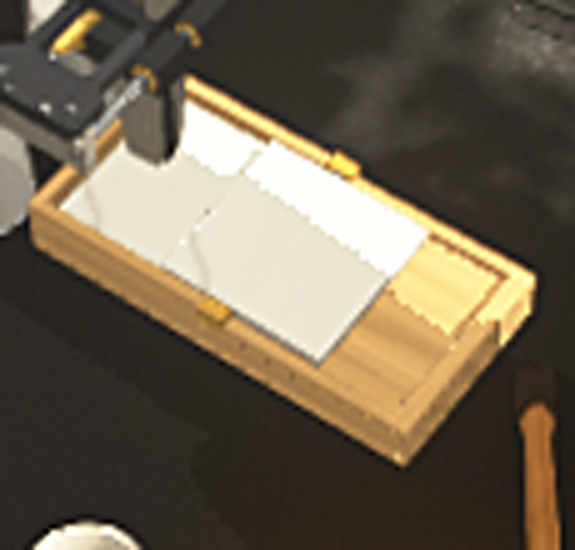

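The coaster's front-left corner is at crop (320,360), which puts its centre at about x=+13 mm and its rear edge at about -37 mm. It's ready for the rear-edge push.

Run:
```python
from a import *
env.movel(W(-.075,0,.036),rate=.08)
env.movel(W(-.075,0,.032),rate=.02);env.pause(.2)
F=[]
for _ in range(5): env.pause(.04);F.append(env.sense()['wrist_force'])
b=np.mean(F,0);print('b',b, env.sense()['ee_pos'][2], 'z-contact chk',b-np.load('base.npy'))
np.save('base.npy',b)
x=-.075
while x<-.012:
    x+=.007
    env.movel(W(x,0,.032),rate=.025);s=env.sense();f=force(2,.02)
    print(round(x,4),((s['ee_pos']-C0)@U).round(4),s['ee_pos'][2].round(4),f)
    if f[0]<-5 or f[2]>5: break
print(env.sense()['t']);open('z.txt','w').write(f'{x}')
zoom('p1')
p=cv2.imread('pics/p1s.png')[180:290,225:340];cv2.imwrite('pics/p1z.png',cv2.resize(p,None,fx=5,fy=5,interpolation=cv2.INTER_CUBIC))
```

```text
b [ 0.1296  0.008  -0.1125] 0.032061431147594466 z-contact chk [ 0.182  -0.0948 -0.2539]
-0.068 -0.0679 0.032 [ 0.0784 -0.2748 -0.2304]
-0.061 -0.0609 0.032 [0.6385 0.0365 0.1292]
-0.054 -0.0539 0.032 [-0.0551  0.4218 -0.1358]
-0.047 -0.0468 0.032 [-0.2155  0.3124  0.0194]
-0.04 -0.0397 0.032 [ 0.2016  0.1808 -0.3721]
-0.033 -0.0327 0.032 [ 0.0246  0.201  -0.2357]
-0.026 -0.0257 0.032 [0.0397 0.306  0.1371]
-0.019 -0.0187 0.032 [ 0.1325 -0.1886 -0.533 ]
-0.012 -0.0117 0.032 [ 0.4949 -0.4295  0.0673]
31.1167
```

View pics/p1z.png

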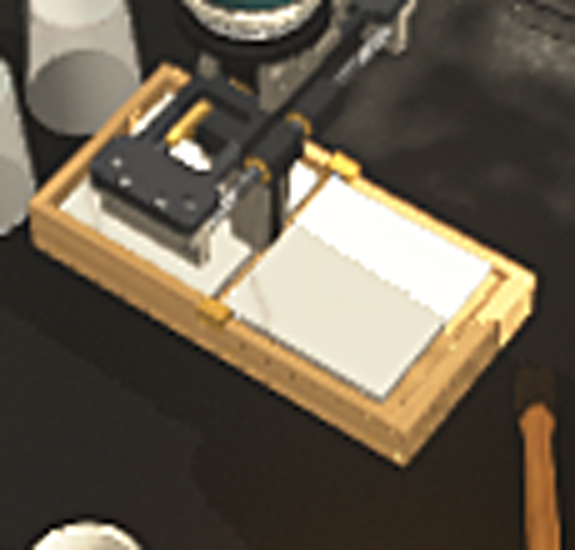

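The coaster is sliding ahead of the finger. Its rear edge is past the mouth, and its front corner at (385,395) is close to the stop. I'll finish slowly.

Run:
```python
from a import *
x=float(open('z.txt').read())
while x<.012:
    x+=.003 if x<-.004 else .001
    env.movel(W(x,0,.032),rate=.02);f=force(3,.02);s=env.sense()
    print(round(x,4),((s['ee_pos']-C0)@U).round(4),f)
    if f[0]<-3: break
print(env.sense()['t']);open('z.txt','w').write(f'{x}')
zoom('p2')
p=cv2.imread('pics/p2s.png')[180:290,225:340];cv2.imwrite('pics/p2z.png',cv2.resize(p,None,fx=5,fy=5,interpolation=cv2.INTER_CUBIC))
```

```text
-0.009 -0.0089 [-0.327   0.1947  0.3886]
-0.006 -0.0059 [ 0.0803 -0.2233  0.2004]
-0.003 -0.0029 [-0.0615  0.2309  0.3211]
-0.002 -0.002 [-0.0188 -0.1236 -0.1325]
-0.001 -0.0017 [-2.5408 -0.0024 -0.2049]
0.0 -0.0015 [-4.8276 -0.0884 -0.039 ]
33.1667
```

View pics/p2z.png

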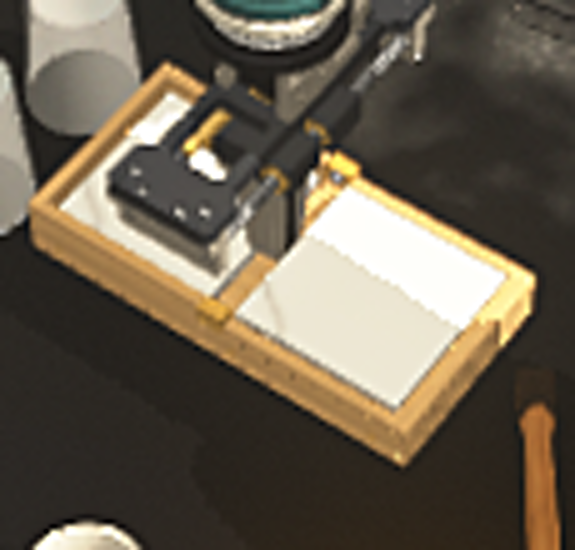

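The force rose to about 5 N with no further motion, and the front edge is at the stop. The coaster lies home, so the cup is next.

Run:
```python
from a import *
x=float(open('z.txt').read())
env.movel(W(x-.02,0,.032),rate=.08)
env.movel(W(x-.02,0,.16),rate=.2)
effector.release()
ax=np.array([.446,.222])
for c in('top','scene'):
    P=np.load(c+'_P.npy');m=(P[:,2]>.012)&(P[:,2]<.056);d=P[m,:2]-ax;r=np.hypot(*d.T);k=(r>.038)&(r<.058)
    print(c,k.sum(),np.median(np.degrees(np.arctan2(d[k,1],d[k,0]))),np.percentile(r[k],95))
for s in (1,-1):
    for a in (np.radians(15),np.radians(10)):
        R=rot(s*np.array([np.cos(a),np.sin(a),0]))
        for p in ([*ax,.1],[*ax,.018],W(.06,0,.1)): print(s,solver.inverse_kinematics(np.array(p),R))
print(env.sense()['t'])
```

```text
top 40 110.82795650161438 0.05186526471458048
scene 59 110.77883628518647 0.0532706840275754
1 [-0.0497  0.4522 -0.5806  2.031   0.3565  0.7571 -0.5854]
1 [-0.1516  0.5805 -0.4619  2.0685  0.4543  0.5906 -0.6696]
1 [ 0.4424  0.3174 -0.597   2.2253  0.286   0.6711 -0.0956]
1 [-0.0639  0.4478 -0.5628  2.0318  0.3443  0.754  -0.6621]
1 [-0.166   0.5764 -0.4439  2.0694  0.437   0.586  -0.742 ]
1 [ 0.4265  0.3136 -0.5787  2.2261  0.2755  0.669  -0.1732]
-1 [ 0.3616  0.7417 -1.1827  2.0096  0.8415  0.9948  2.153 ]
-1 [ 0.2599  0.8336 -1.0295  2.0452  0.9821  0.8679  2.053 ]
-1 [ 0.9369  0.6267 -1.2555  2.203   0.7959  0.8953  2.5839]
-1 [ 0.3518  0.7266 -1.1636  2.0101  0.8241  0.9813  2.0795]
-1 [ 0.248   0.8198 -1.0101  2.0458  0.9647  0.8529  1.9779]
-1 [ 0.9283  0.6126 -1.2396  2.2033  0.7803  0.8835  2.5108]
35.8333
```

```bash
cat >> a.py <<'E'
RG=rot([np.cos(np.radians(20.5)),np.sin(np.radians(20.5)),0])
AX=np.array([.446,.222])
E
python3 - <<'E'
from a import *
env.movel(np.array([.44,.08,.16]),RG,rate=.2)
env.movel(np.array([*AX,.11]),RG,rate=.2)
env.movel(np.array([*AX,.07]),RG,rate=.1)
zoom('c1')
p=cv2.imread('pics/c1s.png')[220:340,180:320];q=cv2.imread('pics/c1t.png')[150:270,120:260]
cv2.imwrite('pics/c1z.png',cv2.resize(np.hstack([p,q]),None,fx=2.8,fy=2.8,interpolation=cv2.INTER_CUBIC))
print(env.sense()['t'],env.sense()['ee_pos'])
E
```

```text
38.6333 [0.4464 0.2222 0.0706]
```

View pics/c1z.png

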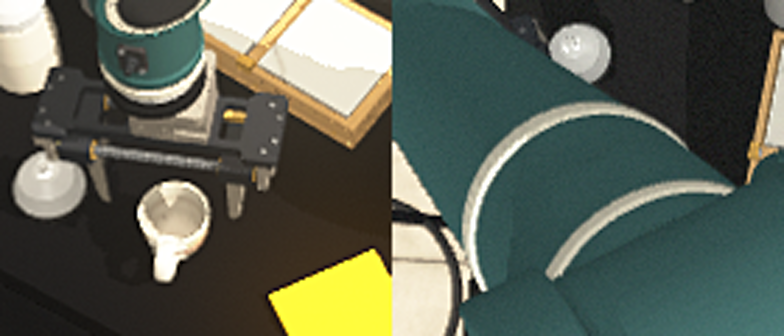

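View pics/c1.png

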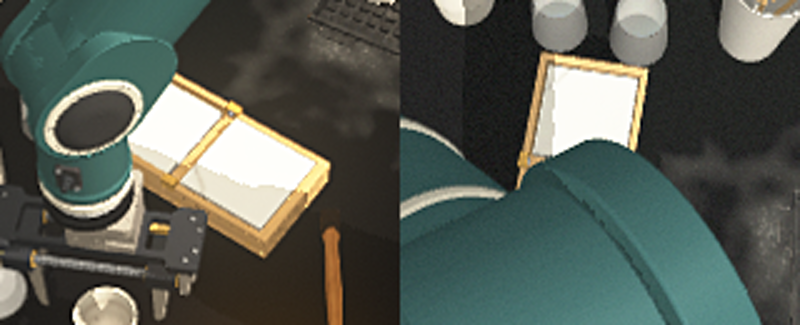

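The coaster is home and the fingers straddle the cup across its bowl: tips at about (100,190) and (235,210), cup at (175,220). Grasping now.

Run:
```python
from a import *
env.movel(np.array([*AX,.018]),RG,rate=.08)
env.pause(.2);b=env.sense()['wrist_force'];print(b)
effector.grasp(12);s=env.sense();print(s['gripper_width'],s['wrist_force'],s['ee_pos'],s['t'])
env.movel(np.array([*AX,.075]),RG,rate=.1)
s=env.sense();print(s['gripper_width'],s['wrist_force'])
snap('scene','c2');p=cv2.imread('pics/c2.png')[200:340,160:330];cv2.imwrite('pics/c2z.png',cv2.resize(p,None,fx=4,fy=4,interpolation=cv2.INTER_CUBIC))
```

```text
[-0.3646  0.0755  0.9623]
0.05735844411784021 [ 0.087  -0.5988  0.9631] [0.4461 0.2221 0.0181] 40.25
0.05717896475291913 [-0.5355  0.2287 -0.7442]
```

View pics/c2z.png

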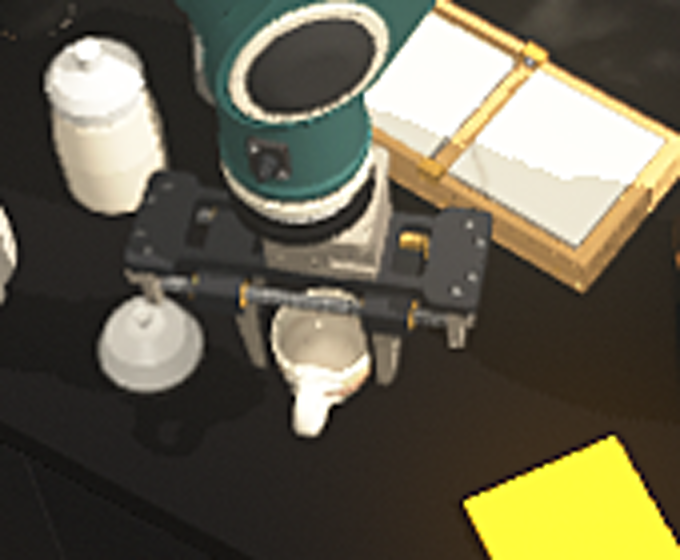

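The cup is held upright between the fingers at (320,350), and about 1.5 N of weight shows at the wrist. Carrying it over.

Run:
```python
from a import *
env.movel(np.array([*AX,.105]),RG,rate=.15)
T=W(.0595,0,0)
env.movel(T+[0,0,.105],RG,rate=.15)
env.movel(T+[0,0,.060],RG,rate=.08)
env.pause(.3);F=[]
for _ in range(5): env.pause(.04);F.append(env.sense()['wrist_force'])
b=np.mean(F,0);np.save('base.npy',b);print(b)
z=.060
while z>.050:
    z-=.001 if z>.0555 else .0005
    env.movel(T+[0,0,z],RG,rate=.02);f=force(2,.02)
    if f[2]>.9: f=force(3,.02);print(z,f)
    if f[2]>1.5: break
print(z,f,env.sense()['ee_pos'],env.sense()['t'])
snap('scene','e1');p=cv2.imread('pics/e1.png')[160:300,200:370];cv2.imwrite('pics/e1z.png',cv2.resize(p,None,fx=4,fy=4,interpolation=cv2.INTER_CUBIC))
```

```text
[ 0.1863 -0.0155 -0.8206]
0.05299999999999999 [0.5349 0.665  1.656 ]
0.05299999999999999 [0.5349 0.665  1.656 ] [0.4109 0.0026 0.0531] 46.8167
```

View pics/e1z.png

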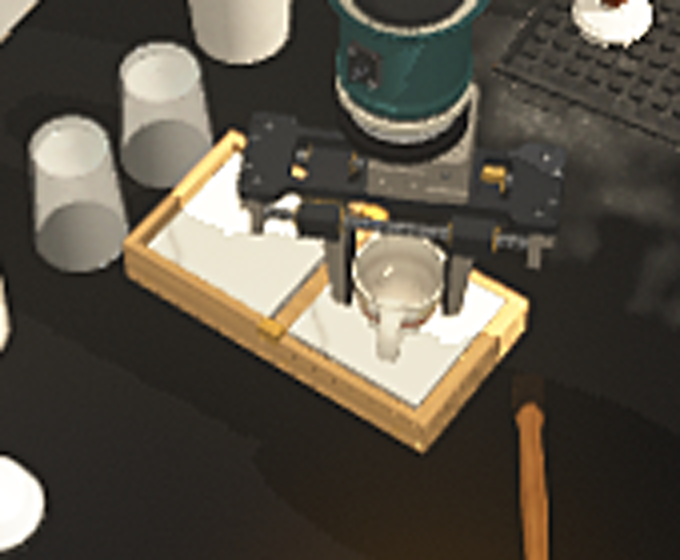

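The cup touched the coaster at the expected height with about 1.7 N. Releasing and retreating.

Run:
```python
from a import *
effector.release();env.pause(.2)
T=W(.0595,0,0)
env.movel(T+[0,0,.13],RG,rate=.12)
env.movel(np.array([.42,-.2,.25]),RG,rate=.25)
env.pause(.2)
zoom('f1')
for n in ('cup_foot','landing','coaster_top','bell','sugar','milk_jug','tamper_0'):
    for c in('scene','top'):
        print(c,n,[(np.round(r['at'],4),round(r['score'],2)) for r in tip_of(c,n)][:2])
print(env.sense()['t'], W(.0595,0,.027))
p=cv2.imread('pics/f1s.png')[160:300,200:370];cv2.imwrite('pics/f1z.png',cv2.resize(p,None,fx=4,fy=4,interpolation=cv2.INTER_CUBIC))
```

```text
scene cup_foot [(array([0.411 , 0.0035, 0.0343]), 0.98)]
top cup_foot [(array([ 0.4075, -0.001 ,  0.0331]), 0.74)]
scene landing [(array([0.4068, 0.0014, 0.0266]), 0.59), (array([ 0.4669, -0.0053, -0.0002]), 0.55)]
top landing []
scene coaster_top [(array([0.4109, 0.0001, 0.0285]), 0.79), (array([0.2846, 0.2172, 0.003 ]), 0.72)]
top coaster_top [(array([0.4149, 0.0035, 0.0268]), 0.98), (array([0.2796, 0.219 , 0.0017]), 0.95)]
scene bell [(array([ 0.5696,  0.2366, -0.0002]), 0.98), (array([0.4094, 0.0011, 0.0344]), 0.36)]
top bell [(array([0.564 , 0.2377, 0.0017]), 0.58)]
scene sugar [(array([0.4086, 0.003 , 0.0341]), 0.71), (array([ 0.6674,  0.1338, -0.0009]), 0.65)]
top sugar [(array([0.6685, 0.137 , 0.0015]), 0.61)]
scene milk_jug [(array([ 0.7034,  0.2429, -0.0008]), 0.58), (array([ 0.4684, -0.0031,  0.0345]), 0.52)]
top milk_jug [(array([0.7042, 0.2379, 0.0019]), 0.88)]
scene tamper_0 []
top tamper_0 []
50.6167 [0.4109 0.0026 0.027 ]
```

View pics/f1z.png

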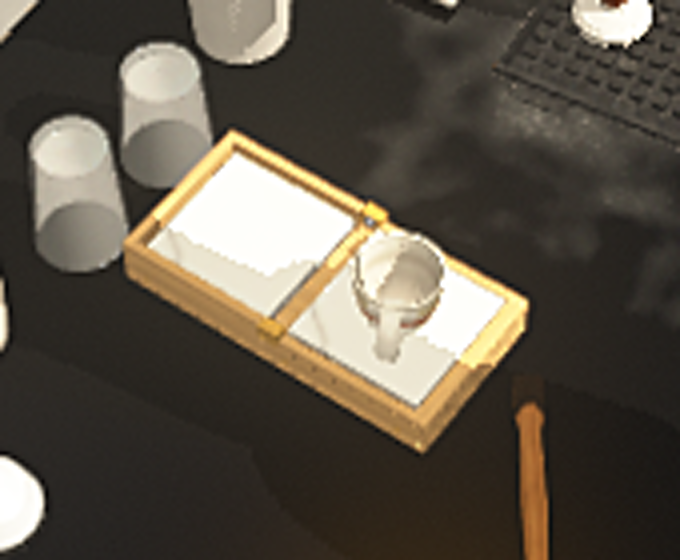

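View pics/f1t.png

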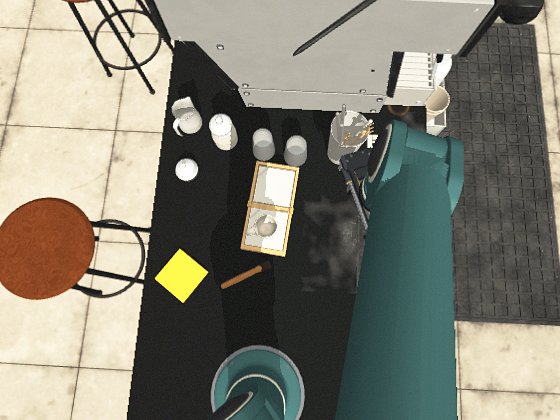

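The cup stands upright near the middle of the coaster, whose front edge is flush with the stop, and the gripper is clear. I'll check the wrist force once more and hand in.

Run:
```python
from a import *
s=env.sense();print(s['wrist_force'],s['ee_pos'],s['t'])
workorder.finish_job()
```

```text
[-0.692  -0.6474  0.5077] [ 0.42 -0.2   0.25] 50.6167
the job is handed in; nothing more can be done
```

I slid the top coaster onto the landing without lifting it and stood the cup in its middle. The job was handed in at 50.6 s, and no verdict was reported.

- **Coaster:** I dragged it past the catches with the shut fingers pressing at about 10 to 11.5 N. I then pushed its rear edge until it met the end stop at about 5 N. The last picture shows it lying flat against the stop.
- **Cup:** I gripped it across the bowl and set it down with about 1.7 N, at the expected height. The networks put the foot about 3.5 mm (scene camera) and 9 mm (top camera) from the coaster's centre, against a limit of 25 mm. The cup looks upright in the picture.
- **Lower coasters:** they look undisturbed in the pocket, but I judged this only by eye.
- **Other things:** the bell was found within about 5 mm of where it started. The sugar jar and milk jug still stand in their places, without a full before-and-after measurement. The gripper was clear of everything, with only sensor noise at the wrist.

**Not confirmed:** the networks did not find the tamper in the last pictures. The arm hid it from the top camera, but it appears unmoved in the scene picture and the arm stayed well above it. The networks also gave a few false low-score matches, such as the cup reported as "sugar", which I ignored.

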